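# Load the fine-blasting box and secure its window lid

## Task

Get the fine-blasting box ready to run: stand the cast tree upright on the round work plate inside it, shut the window lid, and secure it by turning both turnbuttons fully across onto the lid's edge. Then swing the magnifier in until its lens is centred over the window, and leave it there. Leave the other things on the bench as they are.

Things in the scene. Friction and masses are not known exactly. Their poses are not given: they have to be found in the camera images.
- blaster: Fine-blasting box, grey metal, 260 deep (x), 300 wide (y), 211 mm high, fixed. Origin: centre of its underside; x from front to back (roughly away from the robot), y left, z up. Front wall 100 mm high; from its top (x -130) a face slopes up to the back at 30 degrees: first a 38 mm lip with the turnbuttons, then the opening (276 wide) with the lid. Behind it fittings rise to 272 mm.
- work_plate (a point): Centre of the top of the round perforated steel work plate (diameter 96 mm) inside the box, 38 mm above the bench; axes as the box's. The open lid leans over it: a gripper pointing straight down meets the lid; tilted 25 to 45 degrees (pointing away from the robot and down) it comes in from the front under the lid.
- lip (a point): Middle of the lip's inner (upper) edge, on its face: 89 mm in front of the work plate's centre, 131 mm above the bench. What is carried in must pass above it; the turnbuttons at its ends reach 155 mm above the bench. The lid's free edge lies 5 mm beyond it when shut. Axes: z out of the slope, x up the slope.
- tree: Cast tree, raw brass, loose, about 140 g, standing. Origin: centre of its underside, z up along its stem. Cone foot diameter 42 mm, 16 high; round stem diameter 10 up to 92 mm; six small ring castings round the stem at 20 to 54 height, out to 28 from the axis. The stem is bare from 56 to 92: grip it there. Stands at one of two places to the robot's left, the amber jar at the other.
- lid (a joint): Lid angle, rad: 0 shut, 1.5 fully open, hinged at its upper (back) edge. Starts at 1.38 to 1.5, leaning to the robot some 50 degrees above level. The stiff hinge holds it while it stands steeper than about 40 degrees above level; lower, it sinks shut slowly by itself. About 1 N at the free edge moves it.
- lid_hinge (a point): Middle of the lid's hinge line (along the box's y), level with the lid's underside, 204 mm above the bench. Axes turn with the lid: -x from the hinge to the free edge, z the lid's outward normal. The lid is a white frame 165 mm long from hinge to free edge, 284 wide, 14 mm thick, with a glass window.
- lid_edge (a point): Middle of the lid's free edge, on its outer face, which looks to the back while open; axes as lid_hinge. 21 mm from this edge, in the middle, stands a steel bar handle (10 mm thick, 85 long, 35 off the face). Left and right of it the frame's front rail is plain, 35 mm wide: it can be pushed with the fingertips there.
- window (a point): Centre of the lid's glass window (110 by 216 mm), mid-thickness, 75 mm from the hinge; moves with the lid. With the lid shut it lies 173 mm above the bench, over the work plate.
- button_left (a joint): Left (+y) turnbutton, rad: 0 = along the lid's edge and clear of it, long end to the outside; 1.57 = fully across, long end over the lid's edge; stop at 1.6. Grows clockwise seen from outside along its axis. Starts at -0.3 to 0.2. Friction (0.04 N m) keeps it where left. Across (over 0.4) it keeps an open lid from shutting and a shut lid from opening.
- button_left_fin (a point): Middle of the left turnbutton's steel thumb fin, on its pivot axis. z: the axis, out of the slope (30 degrees from vertical, leaning to the front); y: along the fin. Fin 36 long (y), 9 thick (x), 18 mm high (z), centred here. Under it a plate 16 wide, 5 thick, reaching 34 at the long end, its underside 14 below this point and 2 above lip and lid. Turns with the button; at 0 x points up the slope.
- button_right (a joint): Right (-y) turnbutton, rad: 0 = along the lid's edge, long end to the outside; 1.57 = fully across; stop at 1.6. Grows counter-clockwise seen from outside along its axis. Starts at -0.3 to 0.2. Otherwise as the left one.
- button_right_fin (a point): Middle of the right turnbutton's thumb fin, on its pivot axis; sizes and axes as on the left.
- magnifier (a joint): Magnifier arm about its upright post, rad: 0 = lens centred over the window of the shut lid; grows as it swings out past the front to the right, counter-clockwise from above. Starts swung out at 1.85 to 2.3; range -0.5 to 2.4, no stop or click at 0. Friction holds it where released; about 1.2 N at the knob swings it.
- magnifier_pivot (a point): The arm's pivot on the post at the box's right side (post 16 mm thick, 290 high), at the arm's height, 282 mm above the bench.
- magnifier_knob (a point): Grip point on the upright round black knob (18 mm diameter, from 286 to 326 mm above the bench) that stands on the arm 130 mm from the pivot; this point is 312 mm above the bench.
- lens (a point): Centre of the level round lens (103 mm over its dark rim, 11 thick), 196 mm from the pivot, 282 mm above the bench.
- jar: Bystander: squat amber glass jar with a metal cap, 48 mm diameter, 55 mm high, loose; origin under its centre.
- bench_block: Bystander: steel bench block, 65 x 65 x 22 mm, loose; origin under its centre.
- ring_clamp: Bystander: wooden ring clamp lying along its x, 130 mm long, 22 mm wide, 20 mm high, loose.
- tweezers: Bystander: steel tweezers lying along its x, 110 mm long, 5.5 mm high, loose.
- degree_gauge: Bystander: aluminium degree gauge (calliper) lying flat, 165 mm long, 75 mm wide, 7 mm high, loose.
- squeeze_bottle: Bystander: green plastic bottle with white cap, 62 mm diameter, 125 mm high, loose.

How it is judged:
On the way, in this order (a step that is already met when the one before it is completed fails the run):
1. the cast tree stands upright on the work plate inside the box, let go, with the lid still open (horizontal distance between tree and work_plate below 0.03 m and angle between tree's own z axis and vertical below 0.12 rad and z of tree in the frame of work_plate between -0.004 and 0.006 m and contact force between the fingers and tree below 0.2 N and linear speed of tree below 0.02 m/s), for 0.2 s.
2. the lid is shut (value of joint lid below 0.03 rad), for 0.2 s.
3. both turnbuttons are turned fully across the shut lid's edge (value of joint lid below 0.03 rad and value of joint each of button_left, button_right above 1.3 rad), for 0.2 s.
4. the magnifier's lens is centred over the window (horizontal distance between lens and window below 0.02 m), for 0.2 s.
At the end, for the whole second after the job is handed in: The tree stands upright (within 0.12 rad) on the work plate inside the box, within 30 mm of its centre; the lid is shut (under 0.03 rad); both turnbuttons stand across its edge (over 1.3 rad); the lens's centre is within 20 mm, seen from above, of the window's centre; tree and magnifier are at rest (all of step 3 and horizontal distance between tree and work_plate below 0.03 m and angle between tree's own z axis and vertical below 0.12 rad and z of tree in the frame of work_plate between -0.004 and 0.006 m and horizontal distance between lens and window below 0.02 m and linear speed of tree below 0.02 m/s and velocity of joint magnifier between -0.05 and 0.05 rad/s); the robot touches nothing.
It fails at once if another thing on the bench is shifted by more than 40 mm (distance of any of jar, bench_block, ring_clamp, tweezers, degree_gauge, squeeze_bottle from where it was at the start of the episode above 0.04 m).
It also fails if it takes over 67 s, if anything falls off the work surface, if the arm or the gripper's body presses on something with over 40 N, if the wrist force passes 120 N, or if a joint passes its speed limit or range.

## Robot

A 6-joint arm with a two-finger parallel gripper is mounted at the origin on the work surface. World frame = base frame: x ahead of the robot, y to its left, z up, the work surface at z = 0. Lengths are in m, angles in rad, forces in N, time in s.
With the tool pointing down it reaches from about 0.3 to 0.875 m from the base axis. Payload 6.4 kg.
Tool frame: the origin (TCP) lies midway between the tips of the shut fingers; the grasp point (between the pads) lies grip_depth behind it (grip_depth is the distance from the TCP to the grasp point, in m); z points along the fingers, y is the direction in which the jaws open and shut (so a half turn about z gives the same grasp; the last joint's range is limited). The gripper opens to 88 mm and grips with 3 to 60 N. Pads are 18 mm wide; open, the fingers measure 123 mm over their backs; the gripper's body (75 mm by 187 mm) begins 45 mm behind the grasp point.
Start: joints at [0.924, 0.181, 1.607, -0, 1.354, -0.206], TCP at [0.245, 0.52, 0.239] pointing down, gripper open.
Joint ranges: [-2.99, 2.99], [-0.89, 2.07], [0.3, 2.58], [-1.14, 4.28], [0, 2.63], [-3.12, 3.12]. Speed limits (rad/s): [2.57, 2.57, 3.01, 3.14, 3.14, 3.14].

## Interface

Orientations are given as a unit quaternion [w, x, y, z].
In Python, from rig import state, capture, camera_params, hand_in, cut_out, pinpoint, grip_depth gives the robot as it stands.
- The arm moves only by the tool drive_tool, never from a script. Its argument "deltas" is a list of rows, each a list of 7 numbers: the gripper's target within -1 to 1 (fully open at 1, half-way at 0, shut at -1), then the shift along the world's x, y, z in m, then the turn, a rotation vector about the world's x, y, z in rad. In form: [[gripper, x, y, z, ax, ay, az], ...]. A call has exactly 10 rows; each row shifts and turns the commanded pose from where the row before left it; what a row does not reach is not made up. A row lasts 1/12 s, in which the tool goes at most 41.7 mm and 7.16 degrees, less where a joint would pass 70% of its speed; a pose out of reach is approached as far as the arm can. A call with a gripper value outside its range is refused whole. The fingers move at their own pace and stop on an object; the grip force is fixed at half the most. Time passes only in rows, so rows that do not move let the fingers close, or fill a call up. It gives the time, the measured TCP pose, the force and the opening at its end, in the units of the state.
- state(): the state, without advancing time (a new reading comes with each control period).
- capture(name): name is "scene" or "top" or "wrist"; returns the picture (400x640x3 uint8, red, green, blue); there is no depth.
- camera_params(name): a dict with "camera_matrix" (3x3 intrinsics, pixels), "pose" (4x4, takes a point from camera to world coordinates); the wrist camera has in their place "hand_eye" (4x4, takes a point from camera to tool coordinates, whose origin is the TCP and whose axes are the flange's). Camera axes: x right, y up, looking along -z (the intrinsics and any distortion apply to the point x, -y, -z); pixel columns grow to the right and rows downward; lengths in m; the calibration is good to about 2 mm. A picture is of the moment at which its call begins: read the wrist's pose just before it. camera_params takes no time and is no camera call.
- hand_in(): hands the job in, once; it reports no verdict.
Trained networks look in the newest picture that a camera, given by its name, has taken for a name from the list of things; names that differ only in an ending like _2 or _b are one class to them, and where a whole thing is asked for, a point or a joint stands for the part that bears it (a point fixed in the world has none). Each returns a list of dicts, best first, with "score" (0 to 1); they miss things now and then, are a little off and sometimes report something else, mostly with a low value. They report only what shows in the picture. A call takes as long as a camera call.
- cut_out(camera, target): "mask" (400x640 bool, what is visible of it).
- pinpoint(camera, target): "position" ([x, y, z] in m, in the coordinates of the camera as it stood for that picture, good to about 4 mm: a listed point, or the origin of a listed thing).
The state is a dict: "time": time; "joint_pos": joint angles; "qd": joint speeds; "joint_efforts": joint torques, N m; "ee_pos": TCP position; "tcp_rot": TCP orientation; "wrist_force": force on the tool from outside, world axes, zero at the start; "moment": the same for the moment, N m; "width": finger opening in m.
Only numpy, scipy, OpenCV 4.12 (cv2) and the standard library are available. Lean on these libraries where they do the work, as an engineer would, in place of code of your own. Each camera call takes 0.05 s, during which the arm holds its last target. There are 200 camera calls.

## Working session

There is one attempt and no reset: what is moved stays moved. The work goes in short steps, Python scripts to look and compute and a tool call to move; the robot and the scene stay as the last step left them, time stands still between calls to the robot, and variables do not carry over. Pictures are saved under pics/ and viewed, about 8 in all and at most 12, crops included, and the job is handed in when it is done.

Besides the shell and the picture viewer there is one more tool, called after "Emit:" in YAML: its name, and indented under it one key for each argument. drive_tool: Moves the arm, as the interface text tells. Its arguments: {"type":"object","properties":{"deltas":{"type":"array","items":{"type":"array","items":{"type":"number"}}}},"required":["deltas"]}

```bash
mkdir -p pics
cat > h.py <<'E'
import numpy as np, cv2
from scipy.spatial.transform import Rotation as R
from rig import state, capture, camera_params, hand_in, cut_out, pinpoint, grip_depth
def T():
    s=state(); M=np.eye(4); q=s["tcp_rot"]
    M[:3,:3]=R.from_quat([q[1],q[2],q[3],q[0]]).as_matrix(); M[:3,3]=s["ee_pos"]; return M
def pose(c):
    p=camera_params(c)
    return np.array(p["pose"]) if "pose" in p else T()@np.array(p["hand_eye"])
def snap(c,f=None):
    P=pose(c); im=capture(c)
    if f: cv2.imwrite("pics/"+f,cv2.cvtColor(im,cv2.COLOR_RGB2BGR))
    return P
def find(c,P,n):
    r=pinpoint(c,n)
    return [(np.round((P@np.append(d["position"],1))[:3],4),round(d["score"],2)) for d in r[:2]]
E
python3 - <<'E'
from h import *
print(grip_depth if not callable(grip_depth) else grip_depth(), state())
for c in ["scene","top"]:
    P=snap(c,c+"0.png"); print(c,P[:3,3])
    for n in ["tree","jar","blaster","work_plate","lip","lid_hinge","lid_edge","button_left_fin","button_right_fin","magnifier_pivot","magnifier_knob","lens","squeeze_bottle"]:
        print(n,find(c,P,n))
E
```

```text
0.0187 {'time': 0.0, 'joint_pos': array([ 9.23728810e-01,  1.81528841e-01,  1.60796009e+00,  2.86010293e-05,
        1.35377705e+00, -2.06329503e-01]), 'qd': array([ 0.00049084,  0.00047314, -0.0011563 , -0.00274458,  0.00030542,
        0.00063797]), 'joint_efforts': array([-8.43785292e-04, -4.33885932e+01, -3.41840494e+01,  7.00506871e-02,
        3.87509074e-02, -9.02702868e-05]), 'ee_pos': array([0.24497865, 0.51964256, 0.23784014]), 'tcp_rot': array([-3.58978351e-04,  2.18592661e-01,  9.75815837e-01, -7.55866890e-04]), 'wrist_force': array([ 0.24937169,  0.72152889, -0.50462852]), 'moment': array([ 0.03021647,  0.01775798, -0.00175757]), 'width': 0.08748094190917681}
scene [ 0.45299067 -0.60899593  1.33200986]
tree [(array([ 0.4078,  0.3187, -0.0035]), 0.65)]
jar [(array([5.224e-01, 3.468e-01, 1.000e-04]), 0.55)]
blaster [(array([0.5833, 0.0101, 0.001 ]), 0.56), (array([ 0.5187,  0.3484, -0.0032]), 0.28)]
work_plate [(array([0.5684, 0.0104, 0.0404]), 0.72)]
lip [(array([0.4821, 0.0044, 0.1322]), 0.97), (array([0.5956, 0.0136, 0.2683]), 0.64)]
lid_hinge [(array([0.6311, 0.0198, 0
[... 759 characters left out ...]
5739, 0.0067, 0.0363]), 0.7)]
lip [(array([0.4855, 0.0045, 0.1322]), 0.8)]
lid_hinge [(array([0.6408, 0.0168, 0.2067]), 0.74)]
lid_edge [(array([0.5523, 0.0101, 0.3459]), 0.57)]
button_left_fin [(array([0.4572, 0.0926, 0.1398]), 0.65), (array([ 0.4724, -0.0924,  0.1375]), 0.52)]
button_right_fin [(array([ 0.4705, -0.0928,  0.1366]), 0.47), (array([ 0.6151, -0.3445,  0.001 ]), 0.38)]
magnifier_pivot [(array([ 0.6628, -0.1608,  0.281 ]), 0.63)]
magnifier_knob [(array([ 0.6021, -0.2771,  0.313 ]), 0.87), (array([0.639 , 0.0127, 0.2057]), 0.63)]
lens [(array([ 0.5764, -0.3359,  0.2831]), 0.8)]
squeeze_bottle [(array([ 0.4844, -0.4603,  0.0012]), 0.58), (array([ 0.3828, -0.2187,  0.001 ]), 0.55)]
```

View pics/scene0.png

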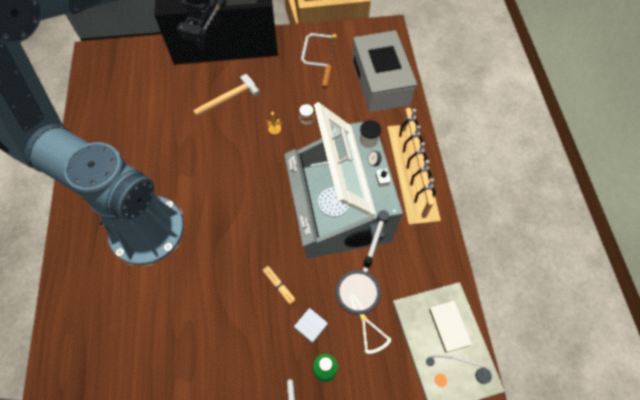

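View pics/top0.png

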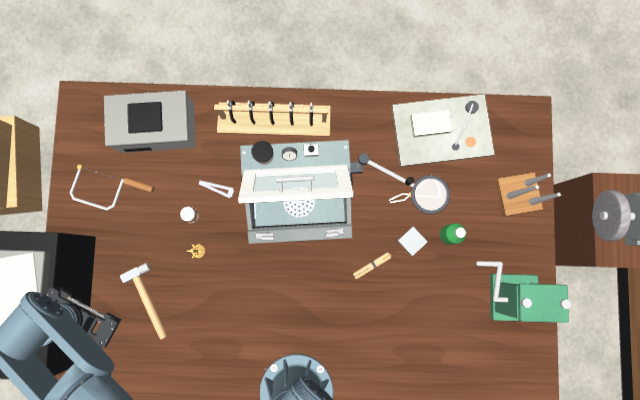

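Box yaw is about +0.07 rad, and the tree is near (0.412, 0.320), with the jar behind it. I'll go to a tilted (35°) pre-grasp pose for a close look.

Emit:
drive_tool:
  deltas:
    - [1,0.0092,-0.0205,-0.0054,0,0,0.1026]
    - [1,0.0092,-0.0205,-0.0054,0,0,0.1026]
    - [1,0.0092,-0.0205,-0.0054,0,0,0.1026]
    - [1,0.0092,-0.0205,-0.0054,0,0,0.1026]
    - [1,0.0092,-0.0205,-0.0054,0,0,0.1026]
    - [1,0.0092,-0.0205,-0.0054,0.0086,-0.1219,0]
    - [1,0.0092,-0.0205,-0.0054,0.0086,-0.1219,0]
    - [1,0.0092,-0.0205,-0.0054,0.0086,-0.1219,0]
    - [1,0.0092,-0.0205,-0.0054,0.0086,-0.1219,0]
    - [1,0.0092,-0.0205,-0.0054,0.0086,-0.1219,0]

```text
time: 2.23
ee_pos: [0.3376, 0.315, 0.1856]
tcp_rot: [0.304, -0.035, 0.952, 0.012]
wrist_force: [0.5, -1.4, 0.4]
width: 0.0885
```

```bash
cat >> h.py <<'E'
def st():
    s=state(); M=T(); print("t",round(s["time"],2),"tcp",np.round(M[:3,3],4),"z",np.round(M[:3,2],3),"y",np.round(M[:3,1],3),"F",np.round(s["wrist_force"],1),"w",round(s["width"],4),"q",np.round(s["joint_pos"],2))
E
python3 - <<'E'
from h import *
st(); P=snap("wrist","w1.png")
print(camera_params("wrist")["hand_eye"])
for n in ["tree","jar","work_plate","lip","button_left_fin","button_right_fin","lid_edge"]: print(n,find("wrist",P,n))
E
```

```text
t 2.23 tcp [0.3376 0.315  0.1856] z [ 0.577  0.044 -0.815] y [-0.074  0.997  0.001] F [ 0.5 -1.4  0.4] w 0.0885 q [ 0.73 -0.25  2.27 -0.58  0.7  -0.54]
[[-7.75001257e-04  9.61394643e-01  2.75172202e-01  7.05938632e-02]
 [ 9.99999490e-01  9.23222858e-04 -4.09127980e-04  1.39313535e-05]
 [-6.47378715e-04  2.75171744e-01 -9.61394868e-01 -1.46877334e-01]
 [ 0.00000000e+00  0.00000000e+00  0.00000000e+00  1.00000000e+00]]
tree [(array([0.4094, 0.3196, 0.002 ]), 0.71), (array([0.4564, 0.0908, 0.1367]), 0.53)]
jar [(array([ 0.5225,  0.3417, -0.0034]), 0.93)]
work_plate []
lip []
button_left_fin [(array([0.4541, 0.093 , 0.1355]), 0.59)]
button_right_fin []
lid_edge [(array([0.4557, 0.0932, 0.1359]), 0.71)]
```

View pics/w1.png

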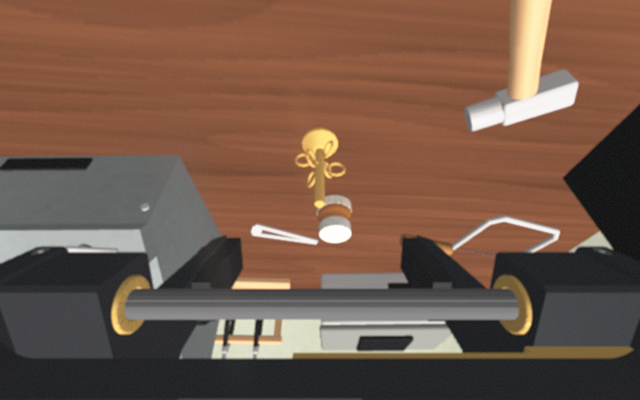

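Emit:
drive_tool:
  deltas:
    - [1,0.0168,0.0011,-0.0247,0,0,0]
    - [1,0.0168,0.0011,-0.0247,0,0,0]
    - [1,0.0168,0.0011,-0.0247,0,0,0]
    - [1,0.0168,0.0011,-0.0247,0,0,0]
    - [1,0.0168,0.0011,-0.0247,0,0,0]
    - [0.2,0,0,0,0,0,0]
    - [-1,0,0,0,0,0,0]
    - [-1,0,0,0,0,0,0]
    - [-1,0,0,0,0,0,0]
    - [-1,0,0,0,0,0,0]

```text
time: 3.47
ee_pos: [0.4219, 0.3216, 0.0636]
tcp_rot: [0.302, -0.034, 0.953, 0.011]
wrist_force: [0.3, -0.7, -0.5]
width: 0.0568
```

Emit:
drive_tool:
  deltas:
    - [-1,0,0,0,0,0,0]
    - [-1,0,0,0,0,0,0]
    - [-1,0,0,0,0,0,0]
    - [-1,0,0,0,0,0,0]
    - [-1,0,0,0,0,0,0]
    - [-1,0,0,0,0,0,0]
    - [-1,0,0,0,0,0,0]
    - [-1,0,0,0,0,0,0]
    - [-1,0,0,0.005,0,0,0]
    - [-1,0,0,0.01,0,0,0]

```text
time: 4.3
ee_pos: [0.4201, 0.3196, 0.0746]
tcp_rot: [0.299, -0.035, 0.954, 0.009]
wrist_force: [-0.9, -0.6, -1.7]
width: 0.009
```

Run:
```python
from h import *
st(); P=snap("wrist"); print(find("wrist",P,"tree"))
P=snap("top"); print(find("top",P,"tree"))
```

```text
t 4.3 tcp [0.4201 0.3196 0.0746] z [ 0.57   0.038 -0.821] y [-0.071  0.997 -0.003] F [-0.9 -0.6 -1.7] w 0.009 q [ 0.6   0.14  2.19 -0.85  0.39 -0.32]
[(array([0.4096, 0.3178, 0.0145]), 0.72)]
[(array([0.4142, 0.3214, 0.0157]), 0.65)]
```

Emit:
drive_tool:
  deltas:
    - [-1,0,0,0.025,0,0,0]
    - [-1,0,0,0.03,0,0,0]
    - [-1,0,-0.01,0.035,0,0,0]
    - [-1,0,-0.02,0.035,0,0,0]
    - [-1,0,-0.03,0.03,0,0,0]
    - [-1,0,-0.035,0,0,0,0]
    - [-1,0,-0.035,0,0,0,0]
    - [-1,0,-0.035,0,0,0,0]
    - [-1,0,-0.035,0,0,0,0]
    - [-1,0,-0.035,0,0,0,0]

```text
time: 5.33
ee_pos: [0.4205, 0.0933, 0.2297]
tcp_rot: [0.3, -0.035, 0.953, 0.01]
wrist_force: [-0.1, -0.5, -1.5]
width: 0.0093
```

Emit:
drive_tool:
  deltas:
    - [-1,0.0,-0.03,0,0,0,0]
    - [-1,0.0,-0.025,0,0,0,0]
    - [-1,0.01,-0.015,0,0,0,0]
    - [-1,0.02,-0.005,0,0,0,0]
    - [-1,0.02,0,0,0,0,0]
    - [-1,0.02,0,0,0,0,0]
    - [-1,0.02,0,0,0,0,0]
    - [-1,0.01,0,0,0,0,0]
    - [-1,0,0,0,0,0,0]
    - [-1,0,0,0,0,0,0]

```text
time: 6.17
ee_pos: [0.5205, 0.0195, 0.229]
tcp_rot: [0.298, -0.034, 0.954, 0.01]
wrist_force: [-0.2, -0.4, -1.7]
width: 0.009
```

Run:
```python
from h import *
st()
for c in ["wrist","scene","top"]:
    P=snap(c,c+"2.png"); print([(n,find(c,P,n)) for n in ["tree","work_plate","lip"]])
```

```text
t 6.17 tcp [0.5205 0.0195 0.229 ] z [ 0.568  0.04  -0.822] y [-0.071  0.997 -0.   ] F [-0.2 -0.4 -1.7] w 0.009 q [-0.33 -0.32  2.21  0.35  0.71 -2.17]
[('tree', [(array([0.5093, 0.0216, 0.1713]), 0.65)]), ('work_plate', [(array([0.5718, 0.01  , 0.0388]), 0.71)]), ('lip', [(array([0.485 , 0.0062, 0.1373]), 0.97), (array([ 0.471 , -0.0908,  0.1376]), 0.35)])]
[('tree', [(array([0.508 , 0.0186, 0.1683]), 0.43), (array([ 0.6602, -0.1634,  0.2834]), 0.28)]), ('work_plate', [(array([0.5695, 0.009 , 0.0422]), 0.98)]), ('lip', [(array([0.4824, 0.0034, 0.1319]), 0.59), (array([ 0.5214,  0.3486, -0.0049]), 0.46)])]
[('tree', [(array([0.5114, 0.0199, 0.1682]), 0.54)]), ('work_plate', []), ('lip', [(array([0.4872, 0.0053, 0.1329]), 0.91), (array([ 0.6152, -0.3434, -0.0018]), 0.31)])]
```

View pics/wrist2.png

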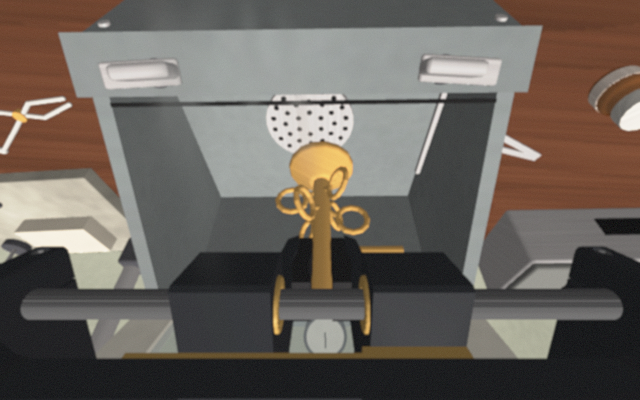

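Emit:
drive_tool:
  deltas:
    - [-1,0.0125,-0.005,0,0,0,0]
    - [-1,0.0125,-0.0055,0,0,0,0]
    - [-1,0.0075,0,-0.02,0,0,0]
    - [-1,0.0075,0,-0.02,0,0,0]
    - [-1,0.0075,0,-0.02,0,0,0]
    - [-1,0.0075,0,-0.02,0,0,0]
    - [-1,0.007,0,-0.02,0,0,0]
    - [-1,0,0,-0.012,0,0,0]
    - [-1,0,0,-0.006,0,0,0]
    - [-1,0,0,-0.004,0,0,0]

```text
time: 7.6
ee_pos: [0.5828, 0.009, 0.1073]
tcp_rot: [0.299, -0.034, 0.954, 0.01]
wrist_force: [0.8, -0.5, -2.1]
width: 0.0087
```

Run:
```python
from h import *
st()
for c in ["wrist","scene"]:
    P=snap(c,c+"3.png"); print([(n,find(c,P,n)) for n in ["tree","work_plate"]])
```

```text
t 7.6 tcp [0.5828 0.009  0.1073] z [ 0.569  0.04  -0.821] y [-0.071  0.997 -0.   ] F [ 0.8 -0.5 -2.1] w 0.0087 q [-0.3   0.09  2.15  0.59  0.39 -2.44]
[('tree', [(array([0.5692, 0.0088, 0.0503]), 0.96), (array([0.4836, 0.004 , 0.1362]), 0.49)]), ('work_plate', [])]
[('tree', []), ('work_plate', [(array([0.5696, 0.009 , 0.0393]), 0.8)])]
```

View pics/wrist3.png

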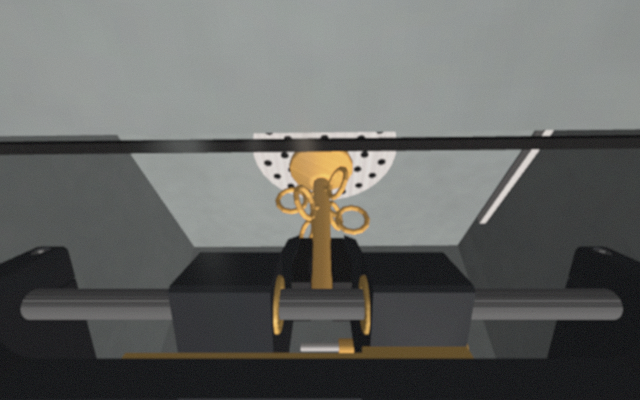

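Emit:
drive_tool:
  deltas:
    - [-1,0,0,-0.002,0,0,0]
    - [-1,0,0,-0.002,0,0,0]
    - [-1,0,0,-0.0015,0,0,0]
    - [-1,0,0,-0.001,0,0,0]
    - [-1,0,0,0,0,0,0]
    - [-1,0,0,0,0,0,0]
    - [-1,0,0,0,0,0,0]
    - [-1,0,0,0,0,0,0]
    - [-1,0,0,0,0,0,0]
    - [-1,0,0,0,0,0,0]

```text
time: 8.73
ee_pos: [0.5834, 0.0088, 0.1021]
tcp_rot: [0.3, -0.034, 0.953, 0.01]
wrist_force: [0.4, 0.7, -1.6]
width: 0.0089
```

Emit:
drive_tool:
  deltas:
    - [-1,0,0,-0.001,0,0,0]
    - [-1,0,0,0,0,0,0]
    - [-1,0,0,-0.001,0,0,0]
    - [-1,0,0,0,0,0,0]
    - [-1,0,0,-0.0005,0,0,0]
    - [-1,0,0,0,0,0,0]
    - [-1,0,0,0,0,0,0]
    - [-1,0,0,0,0,0,0]
    - [-1,0,0,0,0,0,0]
    - [-1,0,0,0,0,0,0]

```text
time: 9.57
ee_pos: [0.5834, 0.0088, 0.0995]
tcp_rot: [0.3, -0.034, 0.953, 0.01]
wrist_force: [0.0, -0.2, -2.6]
width: 0.0089
```

Emit:
drive_tool:
  deltas:
    - [-1,0,0,-0.001,0,0,0]
    - [-1,0,0,0,0,0,0]
    - [-1,0,0,0,0,0,0]
    - [-1,0,0,-0.0005,0,0,0]
    - [-1,0,0,0,0,0,0]
    - [-1,0,0,0,0,0,0]
    - [-1,0,0,0,0,0,0]
    - [-1,0,0,0,0,0,0]
    - [-1,0,0,0,0,0,0]
    - [-1,0,0,0,0,0,0]

```text
time: 10.4
ee_pos: [0.5841, 0.0086, 0.099]
tcp_rot: [0.301, -0.034, 0.953, 0.01]
wrist_force: [-3.2, -0.0, 6.0]
width: 0.0088
```

Run:
```python
from h import *
st()
for i in range(4):
    P=snap("wrist"); print(find("wrist",P,"tree"),state()["wrist_force"])
```

```text
t 10.4 tcp [0.5841 0.0086 0.099 ] z [ 0.572  0.039 -0.819] y [-0.071  0.997 -0.002] F [-3.2 -0.   6. ] w 0.0088 q [-0.3   0.11  2.16  0.63  0.36 -2.48]
[(array([0.5729, 0.0072, 0.0413]), 0.86)] [-2.20781967 -0.58265373  5.82515159]
[(array([0.5741, 0.0089, 0.0423]), 0.58)] [-1.60614744 -0.4264833   5.29617127]
[(array([0.5773, 0.0113, 0.0378]), 0.66)] [-2.42249073  0.39815031  5.2472566 ]
[(array([0.573 , 0.0091, 0.0404]), 0.61)] [-3.12738921 -0.67911213  5.66557623]
```

Contact made; release now.

Emit:
drive_tool:
  deltas:
    - [-1,0,0,0.0005,0,0,0]
    - [-1,0,0,0,0,0,0]
    - [-0.3,0,0,0,0,0,0]
    - [0,0,0,0,0,0,0]
    - [0.2,0,0,0,0,0,0]
    - [0.2,0,0,0,0,0,0]
    - [0.2,0,0,0,0,0,0]
    - [0.2,0,0,0,0,0,0]
    - [0.2,0,0,0,0,0,0]
    - [0.2,0,0,0,0,0,0]

```text
time: 11.63
ee_pos: [0.5833, 0.0089, 0.0984]
tcp_rot: [0.3, -0.034, 0.953, 0.01]
wrist_force: [0.5, 0.1, -0.3]
width: 0.0528
```

Emit:
drive_tool:
  deltas:
    - [0.2,-0.0057,-0.0004,0.0082,0,0,0]
    - [0.2,-0.0114,-0.0008,0.0164,0,0,0]
    - [0.2,-0.0114,-0.0008,0.0164,0,0,0]
    - [0.2,-0.017,-0.0012,0.0246,0,0,0]
    - [0.2,-0.017,-0.0012,0.0246,0,0,0]
    - [0.2,-0.017,-0.0012,0.0246,0,0,0]
    - [0.2,-0.017,-0.0012,0.0246,0,0,0]
    - [0.2,-0.017,-0.0012,0.0246,0,0,0]
    - [0.2,-0.02,0,0.02,0,0,0]
    - [0.2,-0.02,0,0.02,0,0,0]

```text
time: 12.47
ee_pos: [0.4288, 0.0011, 0.3037]
tcp_rot: [0.3, -0.034, 0.953, 0.01]
wrist_force: [0.1, 0.8, 0.2]
width: 0.0528
```

Run:
```python
from h import *
st()
for c in ["wrist","scene","top"]:
    P=snap(c,c+"4.png"); print(c,[(n,find(c,P,n)) for n in ["tree","work_plate","lid_edge","lid_hinge","button_left_fin","button_right_fin"]])
```

```text
t 12.47 tcp [0.4288 0.0011 0.3037] z [ 0.571  0.039 -0.82 ] y [-0.072  0.997 -0.002] F [0.1 0.8 0.2] w 0.0528 q [-0.53 -0.73  2.29  0.37  1.09 -2.27]
wrist [('tree', [(array([0.5708, 0.0102, 0.0427]), 0.95)]), ('work_plate', [(array([0.5722, 0.0101, 0.0362]), 0.68)]), ('lid_edge', []), ('lid_hinge', [(array([0.6372, 0.0151, 0.2031]), 0.69)]), ('button_left_fin', [(array([0.4525, 0.0949, 0.1374]), 0.95), (array([ 0.4707, -0.0889,  0.137 ]), 0.4)]), ('button_right_fin', [(array([ 0.4709, -0.0895,  0.1391]), 0.98)])]
scene [('tree', [(array([0.5718, 0.0091, 0.0378]), 0.55)]), ('work_plate', [(array([0.5678, 0.0106, 0.0417]), 0.94)]), ('lid_edge', [(array([0.5491, 0.0109, 0.3451]), 0.66), (array([ 0.5729, -0.3364,  0.2841]), 0.49)]), ('lid_hinge', [(array([0.6334, 0.019 , 0.2014]), 0.67), (array([ 0.4659, -0.0902,  0.1364]), 0.4)]), ('button_left_fin', [(array([0.4532, 0.0979, 0.1362]), 0.61)]), ('button_right_fin', [(array([ 0.4669, -0.0932,  0.1376]), 0.43)])]
top [('tree', [(array([0.5744, 0.0095, 0.0331]), 0.61)]), ('work_plate', [(array([0.5739, 0.009 , 0.0366]), 0.85)]), ('lid_edge', [(array([0.554 , 0.0105, 0.3467]), 0.86)]), ('lid_hinge', [(array([0.6375, 0.0185, 0.2051]), 0.86), (array([0.6001, 0.0168, 0.269 ]), 0.69)]), ('button_left_fin', [(array([0.4593, 0.0941, 0.1358]), 0.57)]), ('button_right_fin', [(array([ 0.4717, -0.0923,  0.1376]), 0.66), (array([0.6031, 0.0149, 0.2717]), 0.65)])]
```

View pics/wrist4.png

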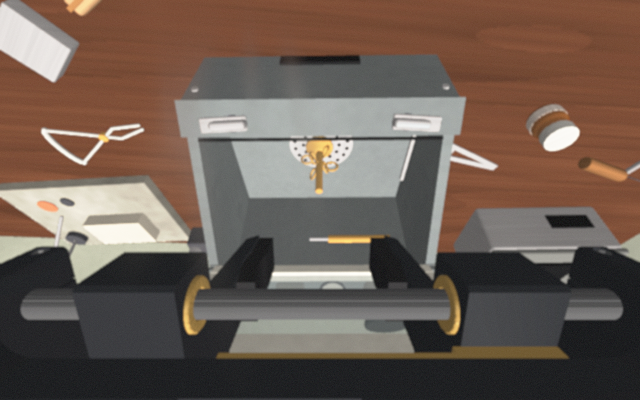

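Tree stands on the plate (within a few mm). Next: close fingers, go upright, over and behind the lid on the left of the handle.

Emit:
drive_tool:
  deltas:
    - [-1,0,0.017,0.026,-0.0086,0.1219,0]
    - [-1,0,0.017,0.026,-0.0086,0.1219,0]
    - [-1,0,0.017,0.026,-0.0086,0.1219,0]
    - [-1,0,0.017,0.026,-0.0086,0.1219,0]
    - [-1,0,0.017,0.026,-0.0086,0.1219,0]
    - [-1,0.032,0,0,0,0,0]
    - [-1,0.032,0,0,0,0,0]
    - [-1,0.032,0,0,0,0,0]
    - [-1,0.032,0,0,0,0,0]
    - [-1,0.032,0,0,0,0,0]

```text
time: 14.35
ee_pos: [0.5915, 0.086, 0.4319]
tcp_rot: [-0.001, -0.036, 0.999, -0.0]
wrist_force: [-0.1, -0.1, 0.7]
width: 0.0001
```

Run:
```python
from h import *
st()
P=snap("wrist","wrist5.png"); print([(n,find("wrist",P,n)) for n in ["tree","lid_edge","lid_hinge"]])
```

```text
t 14.35 tcp [0.5915 0.086  0.4319] z [-0.002 -0.001 -1.   ] y [-0.072  0.997 -0.   ] F [-0.1 -0.1  0.7] w 0.0001 q [-0.05  0.15  1.26 -0.    1.73 -1.7 ]
[('tree', [(array([0.5733, 0.0086, 0.0418]), 0.62)]), ('lid_edge', [(array([0.5496, 0.0074, 0.3463]), 0.85)]), ('lid_hinge', [(array([0.6335, 0.0156, 0.2038]), 0.65)])]
```

View pics/wrist5.png

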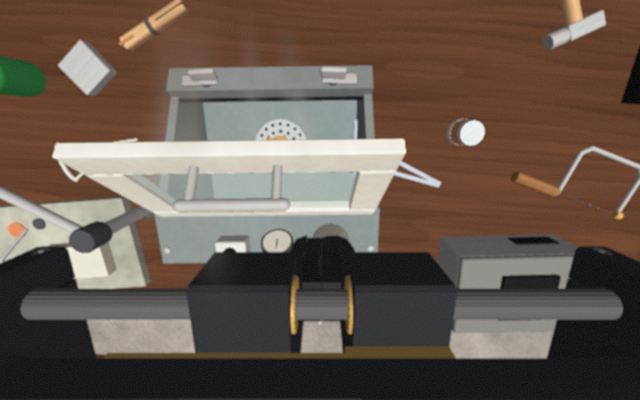

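Emit:
drive_tool:
  deltas:
    - [-1,0,0,-0.032,0,0,0]
    - [-1,0,0,-0.032,0,0,0]
    - [-1,0,0,-0.032,0,0,0]
    - [-1,-0.0125,0,0,0,0,0]
    - [-1,-0.0125,0,0,0,0,0]
    - [-1,-0.0105,0,-0.0075,0,0,0]
    - [-1,-0.0105,0,-0.0075,0,0,0]
    - [-1,-0.0095,0,-0.0092,0,0,0]
    - [-1,-0.0095,0,-0.0092,0,0,0]
    - [-1,-0.008,0,-0.011,0,0,0]

```text
time: 15.38
ee_pos: [0.5157, 0.0858, 0.2935]
tcp_rot: [0.001, -0.036, 0.999, -0.001]
wrist_force: [0.8, -1.0, 0.5]
width: 0.0003
```

Run:
```python
from h import *
st()
P=snap("top","top6.png"); print([(n,find("top",P,n)) for n in ["lid_edge","window"]])
P=snap("wrist","wrist6.png"); print([(n,find("wrist",P,n)) for n in ["lid_edge","window"]])
```

```text
t 15.38 tcp [0.5157 0.0858 0.2935] z [ 0.002 -0.001 -1.   ] y [-0.072  0.997 -0.001] F [ 0.8 -1.   0.5] w 0.0003 q [-0.06  0.02  1.67 -0.    1.45 -1.7 ]
[('lid_edge', [(array([0.5806, 0.015 , 0.2495]), 0.68), (array([0.5018, 0.0061, 0.2983]), 0.63)]), ('window', [(array([0.5773, 0.0136, 0.2496]), 0.6)])]
[('lid_edge', [(array([0.4929, 0.0037, 0.2882]), 0.78)]), ('window', [])]
```

Emit:
drive_tool:
  deltas:
    - [-1,-0.004,0,-0.0125,0,0,0]
    - [-1,-0.0065,0,-0.0125,0,0,0]
    - [-1,-0.006,0,-0.017,0,0,0]
    - [-1,-0.005,0,-0.017,0,0,0]
    - [-1,-0.003,0,-0.017,0,0,0]
    - [-1,0,0,-0.017,0,0,0]
    - [-1,0,0,-0.017,0,0,0]
    - [-1,0,0,-0.017,0,0,0]
    - [-1,0.006,0,-0.009,0,0,0]
    - [-1,0.007,0,-0.007,0,0,0]

```text
time: 16.52
ee_pos: [0.5033, 0.086, 0.1489]
tcp_rot: [-0.004, -0.036, 0.999, -0.0]
wrist_force: [-53.6, -1.9, 79.9]
width: 0.0006
```

Run:
```python
from h import *
st()
for c in ["top","scene","wrist"]:
    P=snap(c,c+"7.png"); print([(n,find(c,P,n)) for n in ["lid_edge","window","button_left_fin"]])
```

```text
t 16.52 tcp [0.5033 0.086  0.1489] z [-0.008 -0.    -1.   ] y [-0.072  0.997  0.   ] F [-53.6  -1.9  79.9] w 0.0006 q [-0.06  0.15  1.84 -0.    1.16 -1.71]
[('lid_edge', [(array([0.4886, 0.0032, 0.1335]), 0.8)]), ('window', [(array([0.5715, 0.0095, 0.1743]), 0.93)]), ('button_left_fin', [(array([0.4564, 0.0873, 0.1417]), 0.57)])]
[('lid_edge', [(array([0.4817, 0.0044, 0.13  ]), 0.92)]), ('window', [(array([0.5644, 0.0093, 0.1716]), 0.75)]), ('button_left_fin', [(array([0.4528, 0.0942, 0.1382]), 0.66), (array([0.4817, 0.0044, 0.1319]), 0.53)])]
[('lid_edge', [(array([0.4859, 0.0005, 0.1342]), 0.8)]), ('window', []), ('button_left_fin', [(array([0.4551, 0.092 , 0.1351]), 0.58)])]
```

Lid reads shut. Back off upward and reorient for the left button: jaws along the slope, tool tilted 30°.

Emit:
drive_tool:
  deltas:
    - [-1,0,0,0.012,0,0,0]
    - [-1,0,0,0.03,0,0,-0.121]
    - [-1,0,0,0.03,0,0,-0.121]
    - [-1,0,0,0.03,0,0,-0.121]
    - [-1,-0.016,0,0,0,0,-0.121]
    - [-1,-0.016,0,0,0,0,-0.121]
    - [-1,-0.016,0,0,0,0,-0.121]
    - [-1,-0.016,0,0,0,0,-0.121]
    - [-1,-0.016,0,0,0,0,-0.121]
    - [-1,-0.016,0,0,0,0,-0.121]

```text
time: 17.95
ee_pos: [0.4096, 0.0857, 0.252]
tcp_rot: [0.0, 0.49, 0.872, 0.001]
wrist_force: [-0.5, -0.1, -0.0]
width: 0.0007
```

Emit:
drive_tool:
  deltas:
    - [-1,0,0,0,0,0,-0.1205]
    - [-1,0,0,0,0,0,-0.1205]
    - [-1,0,0,0,0,0,-0.1205]
    - [-1,0,0,0,0,0,-0.1205]
    - [-0.3,0,0,-0.004,0.0073,-0.1045,0]
    - [-0.3,0,0,-0.004,0.0073,-0.1045,0]
    - [-0.3,0,0,-0.004,0.0073,-0.1045,0]
    - [-0.3,0,0,-0.004,0.0073,-0.1045,0]
    - [-0.3,0,0,-0.004,0.0073,-0.1045,0]
    - [-0.3,0,0,0,0,0,0]

```text
time: 18.78
ee_pos: [0.4061, 0.0863, 0.2277]
tcp_rot: [0.176, 0.658, 0.707, 0.19]
wrist_force: [-0.5, 0.4, -0.5]
width: 0.0306
```

```bash
cat >> h.py <<'E'
psi=0.072
bx=np.array([np.cos(psi),np.sin(psi),0]); by=np.array([-np.sin(psi),np.cos(psi),0])
n=-0.5*bx+np.array([0,0,0.8660]); ux=0.866*bx+np.array([0,0,0.5])
def ray_plane(P,K,px,p0):
    d=np.array([(px[0]-K[0,2])/K[0,0],-(px[1]-K[1,2])/K[1,1],-1.]); d=P[:3,:3]@d
    return P[:3,3]+d*(n@(p0-P[:3,3]))/(n@d)
def fin_angle(c,P,name,p0):
    K=np.array(camera_params(c)["camera_matrix"])
    for r in cut_out(c,name)[:3]:
        m=r["mask"]; ys,xs=np.nonzero(m)
        Q=np.array([ray_plane(P,K,(x,y),p0) for x,y in zip(xs,ys)])
        ce=Q.mean(0); uv=np.c_[(Q-ce)@ux,(Q-ce)@by]
        w,V=np.linalg.eigh(np.cov(uv.T)); v=V[:,1]*np.sign(V[1,1])
        print(c,name,round(r["score"],2),len(xs),"c",np.round(ce,4),"len",np.round(np.ptp(uv@V,0),3),"ccw angle of long axis from by:",round(float(np.arctan2(-v[0],v[1])),3))
E
python3 - <<'E'
from h import *
st()
for c in ["top","scene","wrist"]:
    P=snap(c,c+"8.png"); print([(k,find(c,P,k)) for k in ["lid_edge","button_left_fin","button_right_fin"]])
    fin_angle(c,P,"button_left_fin",np.array([.455,.0937,.138])); fin_angle(c,P,"button_right_fin",np.array([.469,-.0914,.138]))
E
```

```text
t 18.78 tcp [0.4061 0.0863 0.2277] z [ 0.498  0.037 -0.866] y [0.864 0.062 0.499] F [-0.5  0.4 -0.5] w 0.0306 q [-0.18 -0.63  2.37  0.16  0.9  -0.32]
[('lid_edge', [(array([0.4904, 0.0015, 0.1352]), 0.76)]), ('button_left_fin', [(array([0.4877, 0.0053, 0.1358]), 0.64), (array([0.4576, 0.0907, 0.1397]), 0.47)]), ('button_right_fin', [(array([ 0.4727, -0.0912,  0.1389]), 0.58), (array([ 0.6022, -0.2826,  0.3125]), 0.44)])]
top button_left_fin 0.53 70 c [0.4616 0.0968 0.1419] len [0.016 0.043] ccw angle of long axis from by: -0.022
top button_left_fin 0.2 225 c [0.5109 0.3092 0.1792] len [0.046 0.05 ] ccw angle of long axis from by: -0.028
top button_right_fin 0.58 5584 c [0.5598 0.0096 0.1945] len [0.17 0.28] ccw angle of long axis from by: 0.014
[('lid_edge', [(array([0.4814, 0.002 , 0.1348]), 0.66), (array([ 0.4888, -0.4671,  0.0046]), 0.56)]), ('button_left_fin', [(array([0.4524, 0.0957, 0.1364]), 0.46)]), ('button_right_fin', [(array([ 0.4661, -0.0883,  0.1379]), 0.56), (array([ 0.4646, -0.346 ,  0.0057]), 0.38)])]
scene button_left_fin 0.42 94 c [0.4577 0.0939 0.1395] len [0.023 0.048] ccw angle of long axis from by: 0.004
scene button_right_fin 0.54 123 c [ 0.4742 -0.1009  0.1406] len [0.023 0.059] ccw angle of long axis from by: 0.176
[('lid_edge', [(array([0.485 , 0.0015, 0.1339]), 0.55)]), ('button_left_fin', [(array([0.4541, 0.0931, 0.1387]), 0.92)]), ('button_right_fin', [(array([ 0.4709, -0.0888,  0.1418]), 0.47)])]
wrist button_left_fin 0.58 990 c [0.4557 0.1027 0.1388] len [0.016 0.056] ccw angle of long axis from by: -0.05
wrist button_right_fin 0.65 21356 c [0.5359 0.0898 0.1841] len [0.191 0.266] ccw angle of long axis from by: -0.682
wrist button_right_fin 0.52 167 c [ 0.4693 -0.0695  0.1391] len [0.015 0.018] ccw angle of long axis from by: 1.358
```

View pics/wrist8.png

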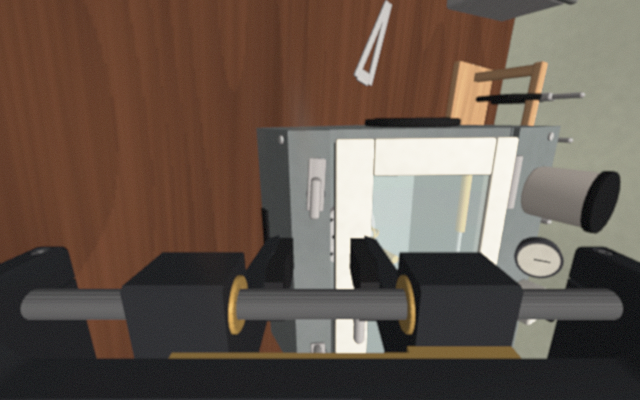

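Emit:
drive_tool:
  deltas:
    - [-0.3,0.0102,0.0015,-0.0187,0,0,0]
    - [-0.3,0.0102,0.0015,-0.0187,0,0,0]
    - [-0.3,0.0102,0.0015,-0.0187,0,0,0]
    - [-0.3,0.0102,0.0015,-0.0187,0,0,0]
    - [-0.3,0.0102,0.0015,-0.0187,0,0,0]
    - [-1,0,0,0,0,0,0]
    - [-1,0,0,0,0,0,0]
    - [-1,0,0,0,0,0,0]
    - [-1,0,0,0,0,0,0]
    - [-1,0,0,0,0,0,0]

```text
time: 20.52
ee_pos: [0.4573, 0.0932, 0.1359]
tcp_rot: [0.174, 0.658, 0.708, 0.187]
wrist_force: [-3.7, -4.7, -10.1]
width: 0.0085
```

Emit:
drive_tool:
  deltas:
    - [-1,0,0,0,0.0599,0.0043,-0.1039]
    - [-1,0,0,0,0.0599,0.0043,-0.1039]
    - [-1,0,0,0,0.0599,0.0043,-0.1039]
    - [-1,0,0,0,0.0599,0.0043,-0.1039]
    - [-1,0,0,0,0.0599,0.0043,-0.1039]
    - [-1,0,0,0,0.0599,0.0043,-0.1039]
    - [-1,0,0,0,0.0599,0.0043,-0.1039]
    - [-1,0,0,0,0.0599,0.0043,-0.1039]
    - [-1,0,0,0,0.0599,0.0043,-0.1039]
    - [-1,0,0,0,0.0599,0.0043,-0.1039]

```text
time: 21.35
ee_pos: [0.4576, 0.093, 0.1361]
tcp_rot: [0.037, 0.943, 0.21, 0.254]
wrist_force: [-1.1, -6.1, -10.2]
width: 0.0085
```

Emit:
drive_tool:
  deltas:
    - [-1,0,0,0,0.0599,0.0043,-0.1039]
    - [-1,0,0,0,0.0599,0.0043,-0.1039]
    - [-1,0,0,0,0.0499,0.0036,-0.0866]
    - [-1,0,0,0,0,0,0]
    - [-0.2,0,0,0,0,0,0]
    - [-0.2,0,0,0,0,0,0]
    - [-0.2,0,0,0,0,0,0]
    - [-0.2,0,0,0,0,0,0]
    - [-0.2,-0.01,-0.0007,0.0173,0,0,0]
    - [-0.2,-0.015,-0.001,0.026,0,0,0]

```text
time: 22.18
ee_pos: [0.4341, 0.0917, 0.1794]
tcp_rot: [-0.006, 0.965, 0.049, 0.257]
wrist_force: [-0.5, -0.2, -0.4]
width: 0.035
```

Run:
```python
from h import *
st()
for c in ["top","scene","wrist"]:
    P=snap(c,c+"9.png"); print([(k,find(c,P,k)) for k in ["lid_edge","button_left_fin"]])
    fin_angle(c,P,"button_left_fin",np.array([.455,.0937,.138]))
```

```text
t 22.18 tcp [0.4341 0.0917 0.1794] z [ 0.496  0.037 -0.868] y [ 0.099 -0.995  0.014] F [-0.5 -0.2 -0.4] w 0.035 q [-0.14 -0.44  2.37  0.16  0.71  1.23]
[('lid_edge', [(array([ 0.574 , -0.333 ,  0.2819]), 0.65), (array([0.4878, 0.0052, 0.136 ]), 0.63)]), ('button_left_fin', [(array([0.4576, 0.0924, 0.1396]), 0.41)])]
top button_left_fin 0.73 459 c [ 0.4579 -0.3229  0.1224] len [0.073 0.083] ccw angle of long axis from by: -1.179
top button_left_fin 0.7 5503 c [0.5604 0.0098 0.1952] len [0.17  0.281] ccw angle of long axis from by: 0.022
[('lid_edge', [(array([0.4815, 0.002 , 0.131 ]), 0.93), (array([ 0.6122, -0.3468, -0.0017]), 0.57)]), ('button_left_fin', [(array([0.4528, 0.0972, 0.1391]), 0.53)])]
scene button_left_fin 0.61 106 c [0.4627 0.0866 0.1421] len [0.026 0.055] ccw angle of long axis from by: 1.435
scene button_left_fin 0.3 501 c [ 0.4837 -0.4763  0.1309] len [0.06  0.065] ccw angle of long axis from by: 1.552
[('lid_edge', []), ('button_left_fin', [(array([0.4547, 0.0913, 0.1373]), 0.97)])]
wrist button_left_fin 0.84 1570 c [0.4643 0.0936 0.1434] len [0.016 0.057] ccw angle of long axis from by: -1.55
```

View pics/wrist9.png

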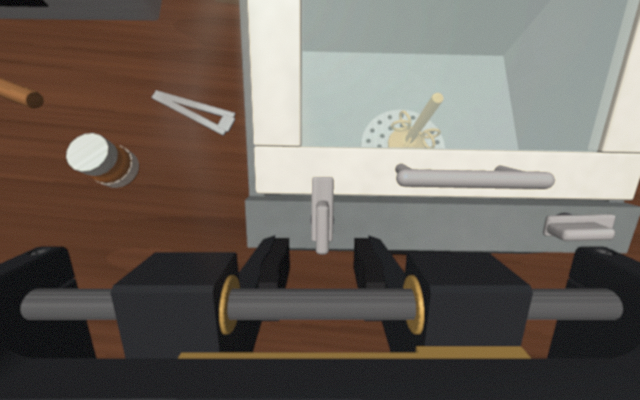

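Left button reads 1.55 across; the lid is shut and the tree still stands. Now the right one.

Emit:
drive_tool:
  deltas:
    - [-0.3,-0.005,0,0.015,0,0,0]
    - [-0.3,0,-0.015,0.013,-0.0599,-0.0043,0.1039]
    - [-0.3,0,-0.02,0,-0.0599,-0.0043,0.1039]
    - [-0.3,0,-0.02,0,-0.0599,-0.0043,0.1039]
    - [-0.3,0,-0.02,0,-0.0599,-0.0043,0.1039]
    - [-0.3,0,-0.02,0,-0.0599,-0.0043,0.1039]
    - [-0.3,0,-0.02,0,-0.0599,-0.0043,0.1039]
    - [-0.3,0,-0.02,0,-0.0599,-0.0043,0.1039]
    - [-0.3,0,-0.02,0,-0.0599,-0.0043,0.1039]
    - [-0.3,0,-0.02,0,-0.0599,-0.0043,0.1039]

```text
time: 23.62
ee_pos: [0.4304, -0.0681, 0.2081]
tcp_rot: [0.117, 0.826, 0.5, 0.23]
wrist_force: [-0.3, 0.5, 0.2]
width: 0.0311
```

Emit:
drive_tool:
  deltas:
    - [-0.3,0,-0.011,0,-0.0599,-0.0043,0.1039]
    - [-0.3,0,0,0,-0.0599,-0.0043,0.1039]
    - [-0.3,0,0,0,-0.0599,-0.0043,0.1039]
    - [-0.3,0,0,0,-0.0599,-0.0043,0.1039]
    - [-0.3,0,0,0,0,0,0]
    - [-0.3,0,0,0,0,0,0]
    - [-0.3,0,0,0,0,0,0]
    - [-0.3,0,0,0,0,0,0]
    - [-0.3,0,0,0,0,0,0]
    - [-0.3,0,0,0,0,0,0]

```text
time: 24.45
ee_pos: [0.4306, -0.0781, 0.2084]
tcp_rot: [0.169, 0.686, 0.68, 0.196]
wrist_force: [-0.3, -1.1, -0.6]
width: 0.0309
```

Run:
```python
from h import *
st()
for c in ["wrist","wrist","scene","top"]:
    P=snap(c,c+"10.png"); print([(k,find(c,P,k)) for k in ["button_right_fin"]])
    fin_angle(c,P,"button_right_fin",np.array([.469,-.0912,.138]))
```

```text
t 24.45 tcp [ 0.4306 -0.0781  0.2084] z [ 0.498  0.035 -0.866] y [ 0.867 -0.017  0.498] F [-0.3 -1.1 -0.6] w 0.0309 q [-0.73 -0.49  2.34  0.45  0.97 -0.92]
[('button_right_fin', [(array([ 0.4687, -0.092 ,  0.1396]), 0.66)])]
wrist button_right_fin 0.85 952 c [ 0.472  -0.0942  0.1396] len [0.016 0.048] ccw angle of long axis from by: 0.04
[('button_right_fin', [(array([ 0.4704, -0.0906,  0.1378]), 0.8)])]
wrist button_right_fin 0.7 972 c [ 0.4718 -0.0943  0.1395] len [0.016 0.047] ccw angle of long axis from by: 0.041
[('button_right_fin', [(array([ 0.4655, -0.0918,  0.1368]), 0.47)])]
[('button_right_fin', [(array([ 0.4716, -0.0919,  0.1387]), 0.44)])]
```

View pics/wrist10.png

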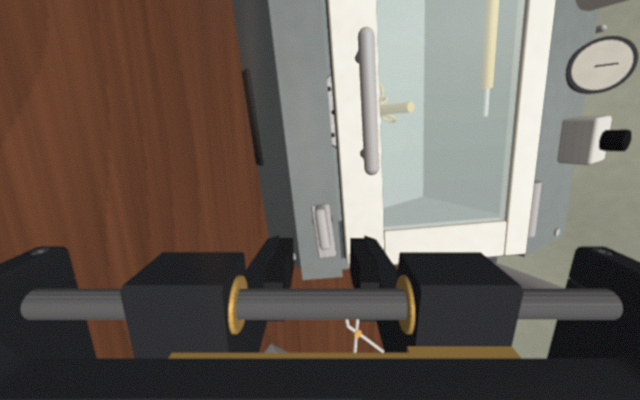

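Emit:
drive_tool:
  deltas:
    - [-0.3,0,-0.013,0,-0.0599,-0.0043,0.1039]
    - [-0.3,0.0104,0,-0.0185,0,0,0]
    - [-0.3,0.0104,0,-0.0185,0,0,0]
    - [-0.3,0.0104,0,-0.0185,0,0,0]
    - [-0.3,0.0102,0,-0.0175,0,0,0]
    - [-1,0,0,0,0,0,0]
    - [-1,0,0,0,0,0,0]
    - [-1,0,0,0,0,0,0]
    - [-1,0,0,0,0,0,0]
    - [-1,0,0,0,0,0,0]

```text
time: 25.88
ee_pos: [0.4723, -0.0915, 0.1367]
tcp_rot: [0.181, 0.643, 0.72, 0.186]
wrist_force: [4.1, 1.0, -3.6]
width: 0.0083
```

Gripped; turn counter-clockwise by about 1.56.

Emit:
drive_tool:
  deltas:
    - [-1,0,0,0,-0.0599,-0.0043,0.1039]
    - [-1,0,0,0,-0.0599,-0.0043,0.1039]
    - [-1,0,0,0,-0.0599,-0.0043,0.1039]
    - [-1,0,0,0,-0.0599,-0.0043,0.1039]
    - [-1,0,0,0,-0.0599,-0.0043,0.1039]
    - [-1,0,0,0,-0.0599,-0.0043,0.1039]
    - [-1,0,0,0,-0.0599,-0.0043,0.1039]
    - [-1,0,0,0,-0.0599,-0.0043,0.1039]
    - [-1,0,0,0,-0.0599,-0.0043,0.1039]
    - [-1,0,0,0,-0.0599,-0.0043,0.1039]

```text
time: 26.72
ee_pos: [0.4728, -0.0909, 0.1371]
tcp_rot: [0.256, 0.122, 0.958, 0.051]
wrist_force: [10.6, 4.7, -5.5]
width: 0.0086
```

Emit:
drive_tool:
  deltas:
    - [-1,0,0,0,-0.0599,-0.0043,0.1039]
    - [-1,0,0,0,-0.0599,-0.0043,0.1039]
    - [-1,0,0,0,-0.0499,-0.0036,0.0866]
    - [-1,0,0,0,0,0,0]
    - [-0.2,0,0,0,0,0,0]
    - [-0.2,0,0,0,0,0,0]
    - [-0.2,0,0,0,0,0,0]
    - [-0.2,0,0,0,0,0,0]
    - [-0.2,-0.01,-0.0007,0.0173,0,0,0]
    - [-0.2,-0.015,-0.001,0.026,0,0,0]

```text
time: 27.55
ee_pos: [0.4455, -0.0918, 0.1769]
tcp_rot: [0.257, -0.039, 0.966, 0.009]
wrist_force: [0.2, 0.4, 0.1]
width: 0.035
```

Run:
```python
from h import *
st()
for c in ["wrist","scene","top"]:
    P=snap(c,c+"11.png"); print(c,[(k,find(c,P,k)) for k in ["lid_edge","lid_hinge","window","magnifier_knob","magnifier_pivot","lens"]])
    fin_angle(c,P,"button_right_fin",np.array([.469,-.0914,.138]))
    fin_angle(c,P,"button_left_fin",np.array([.455,.0937,.138]))
```

```text
t 27.55 tcp [ 0.4455 -0.0918  0.1769] z [ 0.496  0.038 -0.868] y [-0.081  0.997 -0.002] F [0.2 0.4 0.1] w 0.035 q [-0.73 -0.37  2.33  0.49  0.87 -2.65]
wrist [('lid_edge', [(array([0.486 , 0.001 , 0.1331]), 0.87)]), ('lid_hinge', []), ('window', []), ('magnifier_knob', []), ('magnifier_pivot', []), ('lens', [])]
wrist button_right_fin 0.91 1427 c [ 0.4742 -0.0898  0.1411] len [0.018 0.048] ccw angle of long axis from by: -1.548
wrist button_left_fin 0.78 2324 c [0.4583 0.0885 0.1397] len [0.036 0.048] ccw angle of long axis from by: 1.459
scene [('lid_edge', [(array([0.4792, 0.0057, 0.1334]), 0.8)]), ('lid_hinge', [(array([0.6299, 0.0202, 0.1974]), 0.87), (array([0.4867, 0.0041, 0.1368]), 0.67)]), ('window', [(array([0.5647, 0.009 , 0.1716]), 0.61), (array([ 0.598 , -0.2776,  0.311 ]), 0.38)]), ('magnifier_knob', [(array([ 0.5983, -0.2796,  0.3104]), 0.94), (array([ 0.3838, -0.2179, -0.0031]), 0.31)]), ('magnifier_pivot', [(array([ 0.6602, -0.1585,  0.2857]), 0.97)]), ('lens', [(array([ 0.5721, -0.3392,  0.2848]), 0.8), (array([0.4516, 0.096 , 0.1358]), 0.69)])]
scene button_right_fi
[... 451 characters left out ...]
 -0.0006]), 0.55)]), ('magnifier_knob', [(array([ 0.6047, -0.2761,  0.3141]), 0.77), (array([ 0.4889, -0.4623, -0.0011]), 0.25)]), ('magnifier_pivot', [(array([ 0.6613, -0.1645,  0.2818]), 0.86)]), ('lens', [(array([ 0.5733, -0.3335,  0.2826]), 0.97)])]
top button_right_fin 0.6 91 c [ 0.4819 -0.0887  0.1455] len [0.015 0.055] ccw angle of long axis from by: -1.541
top button_left_fin 0.61 202 c [0.5118 0.3068 0.1796] len [0.044 0.048] ccw angle of long axis from by: 0.107
top button_left_fin 0.46 99 c [0.4656 0.093  0.1441] len [0.018 0.055] ccw angle of long axis from by: -1.564
top button_left_fin 0.4 1649 c [ 0.6004 -0.3255  0.2043] len [0.11  0.293] ccw angle of long axis from by: -0.558
```

View pics/wrist11.png

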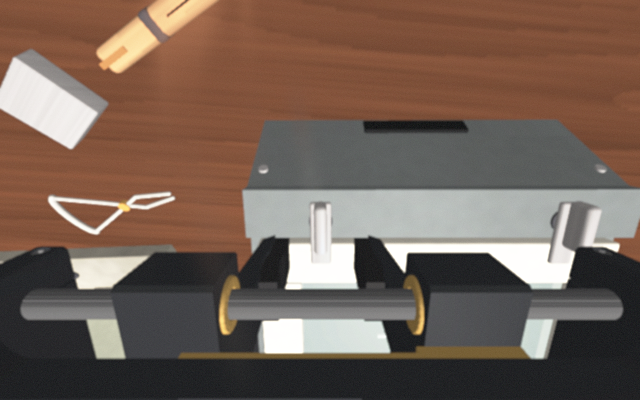

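Both buttons ~1.55. Next: magnifier. Rise, go upright, and get above the knob.

Emit:
drive_tool:
  deltas:
    - [-0.2,0,0,0.038,-0.0075,0.1045,0]
    - [-0.2,0,-0.01,0.038,-0.0075,0.1045,0]
    - [-0.2,0,-0.02,0.038,-0.0075,0.1045,0]
    - [-0.2,0,-0.02,0.038,-0.0075,0.1045,0]
    - [-0.2,0,-0.02,0.038,-0.0075,0.1045,0]
    - [-0.2,0.026,-0.02,0.01,0,0,0]
    - [-0.2,0.026,-0.02,0.01,0,0,0]
    - [-0.2,0.026,-0.02,0,0,0,0]
    - [-0.2,0.026,-0.02,0,0,0,0]
    - [-0.2,0.026,-0.02,0,0,0,0]

```text
time: 29.73
ee_pos: [0.5785, -0.2619, 0.3828]
tcp_rot: [0.004, -0.042, 0.999, 0.0]
wrist_force: [0.6, -0.5, 0.3]
width: 0.0353
```

Emit:
drive_tool:
  deltas:
    - [-0.2,0.026,-0.016,0,0,0,0]
    - [-0.2,0,0,0,0,0,0]
    - [-0.2,0,0,0,0,0,0]
    - [-0.2,0,0,0,0,0,0]
    - [-0.2,0,0,0,0,0,0]
    - [-0.2,0,0,0,0,0,0]
    - [-0.2,0,0,0,0,0,0]
    - [-0.2,0,0,0,0,0,0]
    - [-0.2,0,0,0,0,0,0]
    - [-0.2,0,0,0,0,0,0]

```text
time: 30.57
ee_pos: [0.603, -0.2767, 0.3835]
tcp_rot: [0.004, -0.042, 0.999, -0.0]
wrist_force: [-0.1, 0.1, -0.5]
width: 0.0348
```

Run:
```python
from h import *
st()
for i in range(2):
    P=snap("wrist","wrist12.png"); print([(k,find("wrist",P,k)) for k in ["magnifier_knob","magnifier_pivot","lens"]])
```

```text
t 30.57 tcp [ 0.603  -0.2767  0.3835] z [ 0.008  0.    -1.   ] y [-0.083  0.997 -0.   ] F [-0.1  0.1 -0.5] w 0.0348 q [-0.61  0.3   1.17  0.    1.66 -2.26]
[('magnifier_knob', [(array([ 0.604 , -0.2785,  0.3124]), 0.76), (array([0.4838, 0.0035, 0.1338]), 0.2)]), ('magnifier_pivot', []), ('lens', [(array([ 0.5759, -0.3398,  0.2845]), 0.83)])]
[('magnifier_knob', [(array([ 0.6023, -0.2792,  0.3156]), 0.7)]), ('magnifier_pivot', [(array([ 0.4887, -0.4627, -0.0031]), 0.67)]), ('lens', [(array([ 0.5749, -0.3379,  0.2856]), 0.62)])]
```

Emit:
drive_tool:
  deltas:
    - [-0.2,0,-0.0012,-0.022,0,0,0]
    - [-0.2,0,0,-0.022,0,0,0]
    - [-0.2,0,0,-0.022,0,0,0]
    - [-0.2,0,0,-0.0205,0,0,0]
    - [-1,0,0,0,0,0,0]
    - [-1,0,0,0,0,0,0]
    - [-1,0,0,0,0,0,0]
    - [-1,0,0,0,0,0,0]
    - [-1,0,0,0,0,0,0]
    - [-1,0,0,0,0,0,0]

```text
time: 31.8
ee_pos: [0.6034, -0.2788, 0.2978]
tcp_rot: [0.004, -0.041, 0.999, -0.001]
wrist_force: [0.1, -3.2, -1.5]
width: 0.0172
```

Run:
```python
from h import *
st()
p=np.array([.662,-.160]); k=T()[:2,3]; w=np.array([.5687,.0102])
r=np.linalg.norm(k-p); a0=np.arctan2(*(k-p)[::-1])%(2*np.pi); a1=np.arctan2(*(w-p)[::-1]); print(r,a0,a1,a0-a1)
N=19; a=a0+(a1-a0)*np.arange(N+1)/N; print((a1-a0)/N)
q=p+r*np.c_[np.cos(a),np.sin(a)]; print(np.round(np.diff(q,axis=0),4).tolist(), q[-1])
```

```text
t 31.8 tcp [ 0.6034 -0.2788  0.2978] z [ 0.009 -0.001 -1.   ] y [-0.083  0.997 -0.002] F [ 0.1 -3.2 -1.5] w 0.0172 q [-0.61  0.33  1.3   0.    1.5  -2.27]
0.13248572222051044 4.254339348473122 2.072240084874757 2.1820992635983654
-0.11484732966307186
[[-0.0132, 0.0075], [-0.0123, 0.009], [-0.0112, 0.0103], [-0.0099, 0.0115], [-0.0085, 0.0126], [-0.007, 0.0135], [-0.0054, 0.0142], [-0.0038, 0.0147], [-0.0021, 0.0151], [-0.0003, 0.0152], [0.0014, 0.0151], [0.0031, 0.0149], [0.0048, 0.0144], [0.0064, 0.0138], [0.008, 0.0129], [0.0094, 0.0119], [0.0107, 0.0108], [0.0119, 0.0095], [0.0129, 0.0081]] [ 0.59831517 -0.04382466]
```

Emit:
drive_tool:
  deltas:
    - [-1,-0.0132,0.0075,0,0,0,-0.115]
    - [-1,-0.0123,0.009,0,0,0,-0.115]
    - [-1,-0.0112,0.0103,0,0,0,-0.115]
    - [-1,-0.0099,0.0115,0,0,0,-0.115]
    - [-1,-0.0085,0.0126,0,0,0,-0.115]
    - [-1,-0.007,0.0135,0,0,0,-0.115]
    - [-1,-0.0054,0.0142,0,0,0,-0.115]
    - [-1,-0.0038,0.0147,0,0,0,-0.115]
    - [-1,-0.0021,0.0151,0,0,0,-0.115]
    - [-1,-0.0003,0.0152,0,0,0,-0.115]

```text
time: 32.63
ee_pos: [0.5324, -0.154, 0.2979]
tcp_rot: [0.007, 0.511, 0.86, -0.0]
wrist_force: [18.6, -4.1, -10.3]
width: 0.0167
```

Emit:
drive_tool:
  deltas:
    - [-1,0.0014,0.0151,0,0,0,-0.115]
    - [-1,0.0031,0.0149,0,0,0,-0.115]
    - [-1,0.0048,0.0144,0,0,0,-0.115]
    - [-1,0.0064,0.0138,0,0,0,-0.115]
    - [-1,0.008,0.0129,0,0,0,-0.115]
    - [-1,0.0094,0.0119,0,0,0,-0.115]
    - [-1,0.0107,0.0108,0,0,0,-0.115]
    - [-1,0.0119,0.0095,0,0,0,-0.115]
    - [-1,0.0129,0.0081,0,0,0,-0.115]
    - [-1,0,0,0,0,0,0]

```text
time: 33.47
ee_pos: [0.6024, -0.0471, 0.2978]
tcp_rot: [0.008, 0.87, 0.493, -0.001]
wrist_force: [9.6, -18.4, -5.3]
width: 0.0172
```

Run:
```python
from h import *
st()
for c in ["wrist","scene","top"]:
    P=snap(c,c+"13.png"); print(c,[(k,find(c,P,k)) for k in ["magnifier_knob","lens","window","magnifier_pivot","lid_edge"]])
```

```text
t 33.47 tcp [ 0.6024 -0.0471  0.2978] z [ 0.005 -0.015 -1.   ] y [ 0.858 -0.513  0.012] F [  9.6 -18.4  -5.3] w 0.0172 q [-0.27  0.2   1.47 -0.01  1.47  0.27]
wrist [('magnifier_knob', [(array([ 0.6016, -0.0486,  0.3155]), 0.77)]), ('lens', [(array([0.5726, 0.0129, 0.2875]), 0.73), (array([ 0.5996, -0.0477,  0.3117]), 0.28)]), ('window', []), ('magnifier_pivot', [(array([0.4558, 0.0928, 0.1356]), 0.74), (array([ 0.666 , -0.1637,  0.2851]), 0.56)]), ('lid_edge', [(array([0.6379, 0.017 , 0.2057]), 0.47)])]
scene [('magnifier_knob', [(array([ 0.5973, -0.0499,  0.3119]), 0.9), (array([0.4512, 0.095 , 0.1405]), 0.2)]), ('lens', [(array([ 0.5978, -0.0463,  0.3113]), 0.71)]), ('window', [(array([0.5642, 0.0112, 0.1711]), 0.85), (array([ 0.4884, -0.4662,  0.0016]), 0.73)]), ('magnifier_pivot', [(array([ 0.6606, -0.1596,  0.2859]), 0.56)]), ('lid_edge', [(array([0.4817, 0.0033, 0.132 ]), 0.74), (array([ 0.4659, -0.3469,  0.0027]), 0.41)])]
top [('magnifier_knob', [(array([ 0.6001, -0.0485,  0.3136]), 0.76)]), ('lens', [(array([0.5687, 0.014 , 0.2811]), 0.7)]), ('window', [(array([ 0.4613, -0.3405,  0.004 ]), 0.68)]), ('magnifier_pivot', [(array([ 0.6653, -0.1615,  0.281 ]), 0.75), (array([ 0.6001, -0.0499,  0.3105]), 0.33)]), ('lid_edge', [(array([0.4897, 0.0074, 0.1356]), 0.76)])]
```

Lens is within a few mm of the window centre. Release and retreat upward.

Emit:
drive_tool:
  deltas:
    - [-0.8,0,0,0,0,0,0]
    - [-0.6,0,0,0,0,0,0]
    - [-0.2,0,0,0,0,0,0]
    - [-0.1,0,0,0,0,0,0]
    - [-0.1,0,0,0,0,0,0]
    - [-0.1,0,0,0.02,0,0,0]
    - [-0.1,0,0,0.03,0,0,0]
    - [-0.1,0,0,0.03,0,0,0]
    - [-0.1,-0.01,0,0.03,0,0,0]
    - [-0.1,-0.02,0,0.03,0,0,0]

```text
time: 35.2
ee_pos: [0.5683, -0.0423, 0.4378]
tcp_rot: [0.001, 0.868, 0.497, -0.003]
wrist_force: [0.9, -0.7, 0.3]
width: 0.04
```

Emit:
drive_tool:
  deltas:
    - [-0.1,-0.03,0,0.01,0,0,0]
    - [-0.1,-0.035,0,0.01,0,0,0]
    - [-0.1,-0.035,0,0,0,0,0]
    - [-0.1,-0.035,0,0,0,0,0]
    - [-0.1,-0.035,0,0,0,0,0]
    - [-0.1,-0.035,0,0,0,0,0]
    - [-0.1,0,0,0,0,0,0]
    - [-0.1,0,0,0,0,0,0]
    - [-0.1,0,0,0,0,0,0]
    - [-0.1,0,0,0,0,0,0]

```text
time: 36.03
ee_pos: [0.3637, -0.0429, 0.4566]
tcp_rot: [0.002, 0.868, 0.497, -0.003]
wrist_force: [0.7, -0.3, -0.1]
width: 0.0397
```

Run:
```python
from h import *
st()
for c in ["wrist","scene","top"]:
    P=snap(c,c+"14.png"); print(c,[(k,find(c,P,k)) for k in ["tree","lens","window","magnifier_knob","lid_edge"]])
    fin_angle(c,P,"button_right_fin",np.array([.469,-.0914,.138]))
    fin_angle(c,P,"button_left_fin",np.array([.455,.0937,.138]))
```

```text
t 36.03 tcp [ 0.3637 -0.0429  0.4566] z [-0.004 -0.006 -1.   ] y [ 0.863 -0.506 -0.   ] F [ 0.7 -0.3 -0.1] w 0.0397 q [-0.44 -0.4   1.71 -0.01  1.83  0.09]
wrist [('tree', [(array([ 0.6139, -0.3458,  0.0008]), 0.63)]), ('lens', [(array([0.5671, 0.0086, 0.2835]), 0.84)]), ('window', [(array([0.5673, 0.0056, 0.1713]), 0.78)]), ('magnifier_knob', [(array([ 0.6   , -0.0492,  0.3137]), 0.81), (array([ 0.6668, -0.1644,  0.2825]), 0.26)]), ('lid_edge', [(array([0.485 , 0.005 , 0.1321]), 0.83), (array([ 0.4619, -0.3442,  0.0013]), 0.66)])]
wrist button_right_fin 0.77 321 c [ 0.4804 -0.0876  0.1447] len [0.018 0.056] ccw angle of long axis from by: -1.517
wrist button_left_fin 0.56 438 c [0.4653 0.0918 0.1439] len [0.017 0.058] ccw angle of long axis from by: -1.558
scene [('tree', []), ('lens', [(array([0.5645, 0.0091, 0.2857]), 0.66)]), ('window', [(array([0.5631, 0.0103, 0.1677]), 0.77), (array([ 0.6073, -0.3454, -0.0037]), 0.59)]), ('magnifier_knob', [(array([ 0.5938, -0.0509,  0.3132]), 0.57)]), ('lid_edge', [(array([0.4809, 0.0042, 0.1361]), 0.78)])]
scene button_right_fin 0.69 1537 c [
[... 427 characters left out ...]
 0.5983, -0.0506,  0.312 ]), 0.62)]), ('lid_edge', [(array([0.4894, 0.006 , 0.1353]), 0.97), (array([ 0.5974, -0.0474,  0.3136]), 0.46)])]
top button_right_fin 0.57 56 c [ 0.489  -0.0884  0.1497] len [0.015 0.037] ccw angle of long axis from by: -1.434
top button_right_fin 0.36 1573 c [ 0.5916 -0.0139  0.2118] len [0.116 0.277] ccw angle of long axis from by: 0.468
top button_left_fin 0.71 10647 c [0.5845 0.0083 0.209 ] len [0.369 0.407] ccw angle of long axis from by: 0.382
top button_left_fin 0.46 94 c [0.4654 0.0933 0.144 ] len [0.016 0.055] ccw angle of long axis from by: -1.568
top button_left_fin 0.4 4196 c [0.5532 0.0111 0.1911] len [0.171 0.283] ccw angle of long axis from by: -0.015
```

View pics/top14.png

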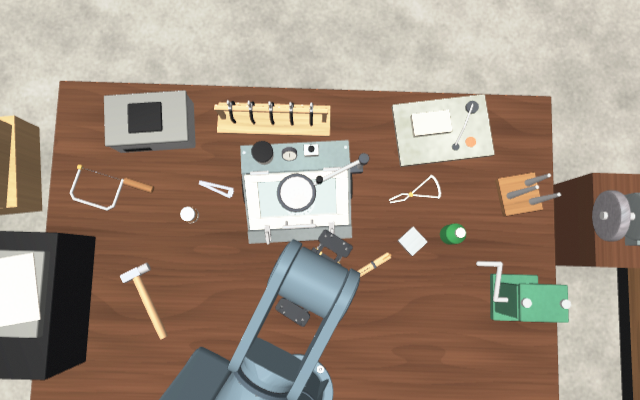

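The top view shows the lens over the window at about (297,193), the lid shut, both buttons across, the bystanders in place and the arm clear. Handing in.

```bash
python3 -c "
from rig import hand_in; print(hand_in())"
```

```text
the job is handed in; nothing more can be done
None
```

The fine-blasting box is ready to run, and I handed the job in at about 36 s of the 67 s allowed. No verdict is reported, so this rests on my last checks:

- **Tree:** it stands on the work plate within about 3 mm of the centre. The networks could not find it under the lens at the end, so this is from just after I let it go. It was seen still standing through the glass later.
- **Lid:** it is shut. The free edge and window centre sit at their expected heights, about 134 mm and 173 mm. While pushing it shut, the wrist force reached 96 N against the 120 N limit, which was harder than needed.
- **Turnbuttons:** both are across. Left measures about 1.56 rad and right about 1.52 rad from the wrist camera. A right-button reading of 1.43 from the top camera came from a partly hidden view.
- **Magnifier:** the lens centre is within about 1 to 3 mm of the window centre in all three cameras.
- **Other things on the bench:** they look unmoved in the last top picture. The arm was clear of everything and the wrist force was about zero.

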